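# Clamp the bumper body and snap its cap home

### The arm

A 6-joint arm with a two-finger parallel gripper is mounted at the origin on the work surface. World frame = base frame: x ahead of the robot, y to its left, z up, the work surface at z = 0. Lengths are in mm, angles in degrees, forces in N, time in s.
With the tool pointing down it reaches from about 375 to 925 mm from the base axis. Payload 5.7 kg.
Tool frame: the origin (TCP) lies at the very end of the fingers, on their centre line; the grasp point (between the pads) lies 19 mm behind it; z points along the fingers, x is the direction in which the jaws open and shut, and the axes are right-handed (so a half turn about z gives the same grasp; the last joint's range is limited). The gripper opens to 88 mm and grips with 3 to 60 N. Pads are 20 mm wide; open, the fingers measure 115 mm over their backs; the gripper's body (75 mm by 178 mm) begins 61 mm behind the grasp point.
Start: joints at [-76.667, 20.558, 86.54, -0, 72.909, -6.595], TCP at [204.482, -564.047, 222.623] pointing down, gripper open.
Joint ranges: [-170.27, 170.27], [-57.76, 135], [12.27, 136.19], [-55.21, 235.2], [11.17, 155.16], [-170.74, 170.74]. Speed limits (degrees/s): [136.94, 136.94, 180, 180, 180, 180].

### API

Orientations are given as [roll, pitch, yaw] about the fixed x, y, z axes, in that order (R = Rz(yaw) Ry(pitch) Rx(roll)).
In Python, from cell import get_state, read_camera, job_done gives the robot as it stands.
- The arm moves only by the shell command python3 -m pendant 'ROWS'. ROWS is JSON, a list that holds one entry, the list of rows, each a list of 7 numbers: the turn, a rotation vector about the tool's x, y, z in degrees, then the shift along the tool's x, y, z in cm, then the finger opening in cm, from 0 to 8.78. A call has 1 to 20 rows; each row is the pose to reach, as a shift and turn from the pose commanded when the call began, along the tool's axes at that moment; what a row does not reach only later rows make up. A row lasts 1/10 s, in which the tool goes at most 50 mm and 8.59 degrees, less where a joint would pass 70% of its speed; a pose out of reach is approached as far as the arm can. A call with a gripper value outside its range is refused whole. The fingers move at their own pace and stop on an object; the grip force is fixed at half the most. Time passes only in rows, so rows that repeat a pose let the fingers close. It gives the time, the measured TCP pose, the force and the opening at its end, in the units of the state.
- get_state(): the state, without advancing time (a new reading comes with each control period).
- read_camera(name): name is "scene" or "top" or "wrist"; returns a dict with "pixels" (384x512x3 uint8, red, green, blue), "intrinsics" (3x3 intrinsics, pixels), "distortion" ([k1, k2, p1, p2, k3] as OpenCV has them; the pictures are not rectified), "rvec" (rotation vector, rad) and "tvec" (3), from world to camera coordinates, as OpenCV has them. Camera axes: x right, y down, z forward; pixel columns grow to the right and rows downward; lengths in mm; the calibration is good to about 2 mm. A picture is of the moment at which its call begins. There is no depth.
- job_done(): hands the job in, once; it reports no verdict.
The state is a dict: "time": time; "qpos": joint angles; "joint_velocities": joint speeds; "joint_efforts": joint torques, N m; "eef_pos": TCP position; "orientation": TCP orientation; "wrist_force": force on the tool from outside, world axes, zero at the start; "wrist_torque": the same for the moment, N m; "gripper_width": finger opening in mm.
Only numpy, scipy, OpenCV 4.12 (cv2) and the standard library are available. Lean on these libraries where they do the work, as an engineer would, in place of code of your own. Each camera call takes 0.05 s, during which the arm holds its last target.

### The job

A pinball bumper body stands loose in the bench fixture: press the fixture's sprung clamp lever down until its catch holds it by itself, then take the cream stepped bumper cap from the counter, set it over the body's neck and press it down past the click until its rim is flush on the flange all round. Finish while still holding the cap pressed down firmly, without lifting off it, so that I can check the seam. Leave the other parts on the counter where they are.

Things in the scene. Friction and masses are not known exactly. Their poses are not given: they have to be found in the camera images.
- fixture: Heavy steel bench fixture fixed on the counter, plate 200 x 145 x 12 mm. Origin at counter height under the centre of the round nest that holds the bumper body; z up. The plate spans x -110 to +90 mm, y -60 to +85 mm. The clamp lever runs along x at y = +50 mm: hinge at x = +70 mm, 39 mm above the counter; thumb pad at the -x end (nearest the robot).
- lever (a joint): Clamp lever angle, rad: 0 = raised (a spring holds it there), 0.32 = level and caught under a spring bolt, 0.35 = bottom stop. Push to 0.34 or more so that the bolt snaps out over its pin; let go and it stays at about 0.32. At the pad this takes about 1 N at first, rising to 5 to 9 N near the bottom, where a sprung foot under it clamps the bumper's ear.
- lever_pad (a point): Centre of the top of the lever's black rubber thumb pad, 46 mm along the lever x 26 mm wide, 192 mm from the hinge: about 105 mm above the counter when raised, 45 mm when level, 39 mm at the stop. Turns with the lever (z = pad's normal). The bolt's housing, 57 mm high, stands at fixture x -102 to -76, y 63 to 81 mm; the level pad spans x -142 to -96, y 37 to 63 mm.
- bumper: White bumper body standing loose in the nest; origin at the centre of its underside, 12 mm above the counter, z up. Round foot with two ears, fitted skirt, steel ring; on top a 76 mm flange, its face 55 mm above the origin, and a neck 30.6 mm across, 25 mm tall, tapering to 23 mm over its last 5 mm. Four sprung barbs stand out to 37 mm round the neck, lower ends 10 mm above the flange.
- bumper_flange (a point): Centre of the flange's upper face, at the root of the neck, about 67 mm above the counter; z up. The cap's origin comes to this point when the cap is home. The cap slides freely until its origin is about 12 mm above this point, then meets the barbs: the force rises to 10 to 20 N at about 6 mm, drops as it clicks past them (2 to 4 mm up), and the rim then lands on the flange.
- cap: Cream plastic bumper cap, a stepped hat lying crown up; round, so yaw is free. Origin at the centre of its underside (lower edge of the rim), z up. Brim 76 mm across, ribbed upper face 15 mm above the origin; crown 44 mm across from there to its flat top, 31 mm above the origin: take it by the crown. About 45 g. Hollow below, opening 33 mm across for the neck.
- fuse_holder: White ceramic fuse holder 62 x 26 x 27 mm; leave it. Origin at the centre of its underside.
- bushing0: Cream nylon flipper bushing, 24 mm tall on a 34 x 22 mm flange; leave it. Origin at the centre of its underside.
- bushing1: A second such bushing; leave it. Origin at the centre of its underside.
- plunger_housing: Blued steel plunger spring housing, about 86 mm long, 60 mm wide, 44 mm high; leave it. Origin at the centre of its underside.
- skirt: Red translucent bumper skirt, an open conical ring 76 mm wide, 22 mm high; a spare, leave it. Origin at the centre of its underside.
- screwdriver: Screwdriver 190 mm long, lying flat; leave it. Origin at the centre of its underside.
- flipper_bat: White flipper bat 83 mm long, 22 mm high, origin at the thick end; leave it.
- coil: Copper solenoid coil on a cream bobbin, 38 mm across, 48 mm tall, standing; leave it. Origin at the centre of its underside.
Mind the look-alikes: they are no part of the job. Of the things that look like the bumper, the middle-sized one is meant.

How it is judged:
By the outcome, as a careful person would: the job done as asked, in the order asked, and still so for the second after the job is handed in, while the arm keeps its last pose, push and grip.
It also fails if it takes over 62 s, if anything falls off the work surface, if the arm or the gripper's body presses on something with over 40 N, if the wrist force passes 120 N, or if a joint passes its speed limit or range.

## Working session

There is one attempt and no reset: what is moved stays moved. The work goes in short steps, Python scripts to look and compute and a shell command to move; the robot and the scene stay as the last step left them, time stands still between calls to the robot, and variables do not carry over. Pictures are saved under pics/ and viewed, and the job is handed in when it is done.

```bash
ls; mkdir -p pics
python3 - <<'E'
from cell import *
import cv2,json
s=get_state();print(s)
for n in ["scene","top","wrist"]:
    c=read_camera(n)
    cv2.imwrite(f"pics/{n}0.png",cv2.cvtColor(c["pixels"],cv2.COLOR_RGB2BGR))
    print(n,c["intrinsics"],c["distortion"],c["rvec"],c["tvec"])
E
```

```text
pics
{'time': 0.0, 'qpos': array([-7.66664523e+01,  2.05987460e+01,  8.65988201e+01, -1.44099871e-03,
        7.29088050e+01, -6.59535339e+00]), 'joint_velocities': array([ 0.04081366,  0.0228071 , -0.11303681,  0.04360487, -0.04755691,
       -0.01296976]), 'joint_efforts': array([ 4.77387366e-04, -5.15378094e+01, -2.70724565e+01,  6.76290155e-02,
        3.50258884e-02, -1.35871510e-04]), 'eef_pos': array([ 204.32857013, -563.39490516,  221.8022892 ]), 'orientation': array([-1.79989150e+02,  1.05825186e-01, -7.00706641e+01]), 'wrist_force': array([-0.17662566,  0.38005692, -0.56592994]), 'wrist_torque': array([ 0.01189856,  0.03477078, -0.02125406]), 'gripper_width': 87.71921639251411}
scene [[467.41210546   0.         255.30606971]
 [  0.         467.41210546 191.93600576]
 [  0.           0.           1.        ]] [0.02555531 0.         0.         0.         0.        ] [ 2.31737773  0.71470991 -0.26234852] [-510.10163156 -182.13504881 1442.18406964]
top [[375.9109976    0.         252.39242175]
 [  0.         375.9109976  194.92617781]
 [  0.           0.           1.        ]] [-0.08375724  0.          0.          0.          0.        ] [ 2.1962643  -2.14370535  0.1276201 ] [  29.87927851  603.48247623 1002.33025793]
wrist [[323.70165216   0.         255.40506077]
 [  0.         323.70165216 192.7255487 ]
 [  0.           0.           1.        ]] [-0.0750869  0.         0.         0.         0.       ] [-2.40096749  1.68030727  0.21310595] [-599.70071156  -29.22143388  390.39770981]
```

View pics/scene0.png

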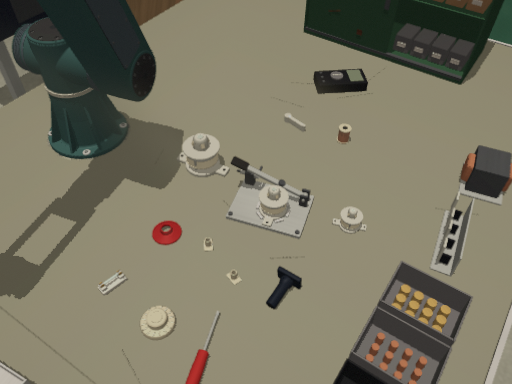

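View pics/top0.png

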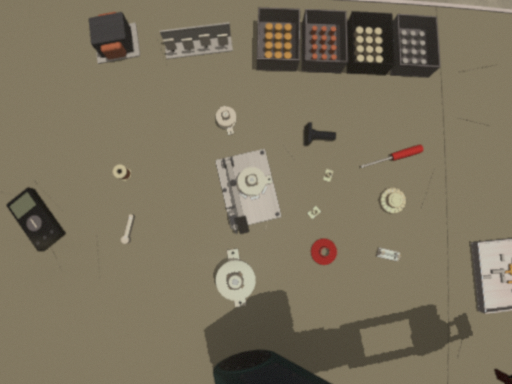

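View pics/wrist0.png

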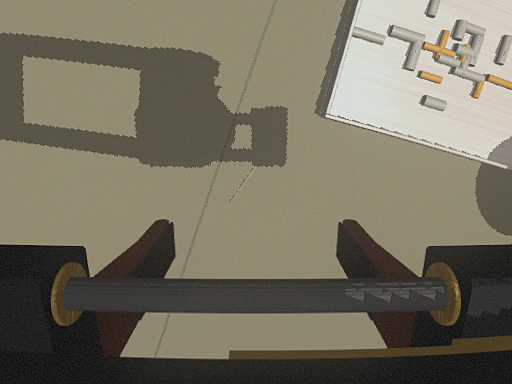

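The scene camera shows the fixture at about (272,205), the cap at (158,321), and large and small look-alike bumpers. The top camera shows the nest body at (251,181), the lever pad at about (240,224) and the cap at (393,200). I'll enlarge these next.

```bash
cat > h.py <<'E'
from cell import *
import cv2,numpy as np
def cam(n):
    c=read_camera(n); return c
def bp(c,u,v,z):
    K=np.array(c["intrinsics"]);D=np.array(c["distortion"])
    R=cv2.Rodrigues(np.array(c["rvec"]))[0];t=np.array(c["tvec"]).ravel()
    p=cv2.undistortPoints(np.array([[[u,v]]],float),K,D)[0,0]
    d=R.T@np.array([p[0],p[1],1]);o=-R.T@t
    return o+d*(z-o[2])/d[2]
def pj(c,P):
    return cv2.projectPoints(np.atleast_2d(np.array(P,float)),np.array(c["rvec"]),np.array(c["tvec"]),np.array(c["intrinsics"]),np.array(c["distortion"]))[0][:,0]
def crop(c,u0,v0,u1,v1,s,f,pts=None):
    im=cv2.cvtColor(c["pixels"],cv2.COLOR_RGB2BGR)[v0:v1,u0:u1]
    im=cv2.resize(im,None,fx=s,fy=s,interpolation=cv2.INTER_CUBIC)
    for k in range((u0+9)//10*10,u1,10):
        x=int((k-u0+.5)*s);cv2.line(im,(x,0),(x,6),(0,0,255),1);cv2.putText(im,str(k),(x-9,16),0,.35,(0,0,255),1)
    for k in range((v0+9)//10*10,v1,10):
        y=int((k-v0+.5)*s);cv2.line(im,(0,y),(6,y),(0,0,255),1);cv2.putText(im,str(k),(8,y+4),0,.35,(0,0,255),1)
    if pts is not None:
        for p in pts: cv2.circle(im,(int((p[0]-u0+.5)*s),int((p[1]-v0+.5)*s)),2,(0,255,0),-1)
    cv2.imwrite(f,im)
E
python3 - <<'E'
from h import *
t=cam("top");s=cam("scene")
crop(t,205,140,295,240,6,"pics/t1.png")
crop(t,370,175,420,225,8,"pics/t2.png")
crop(s,220,145,325,240,6,"pics/s1.png")
crop(s,130,295,190,345,8,"pics/s2.png")
E
```

```text
(no output)
```

View pics/t1.png

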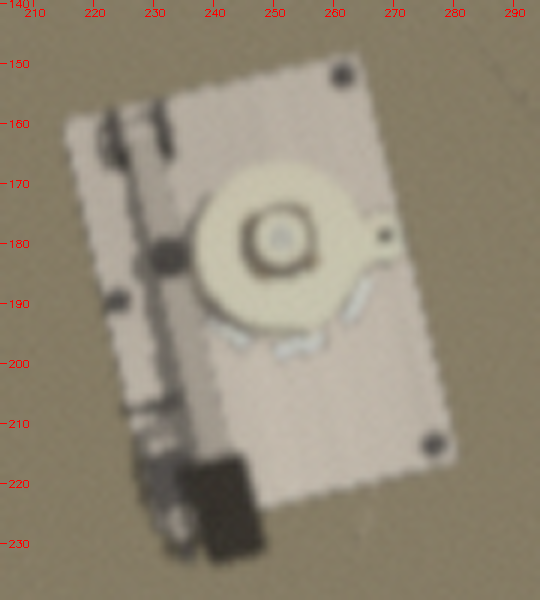

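View pics/t2.png

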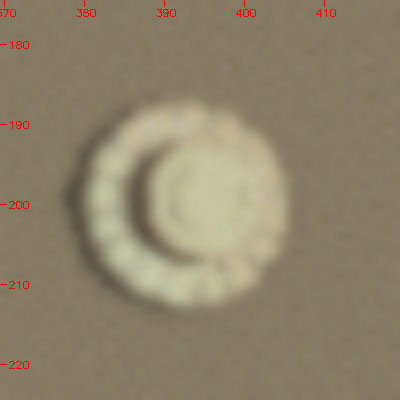

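View pics/s1.png

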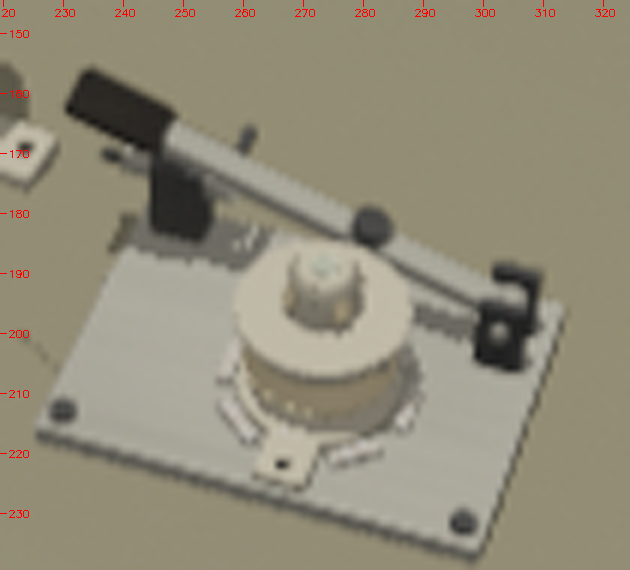

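View pics/s2.png

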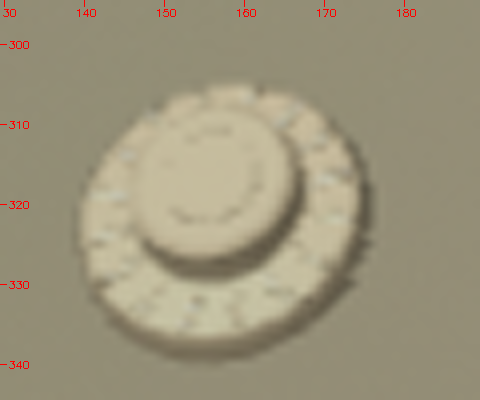

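Run:
```python
from h import *
from scipy.optimize import least_squares
t=cam("top");s=cam("scene")
P=lambda c,u,v,z:bp(c,u,v,z).round(1)
print("corners top",P(t,216,159.5,12),P(t,263.5,148.5,12),P(t,280.5,217,12))
print("corners scene z12",P(s,299.5,235,12)," (-110,-60)",P(s,226.5,216,12)," (90,85)",P(s,313.5,195.5,12))
print("flange",P(t,251.3,181,67),P(s,273.2,196,67))
print("necktop",P(t,251.3,179,92),P(s,273.5,189.5,92))
print("cap crown",P(t,395.3,199.3,31),P(s,156,317.3,31))
for a in [(216,159.5,90,85)]:pass
pts=[(t,216,159.5,90,85,12),(t,263.5,148.5,90,-60,12),(t,280.5,217,-110,-60,12),(s,226.5,216,-110,-60,12),(s,313.5,195.5,90,85,12),(s,299.3,235,90,-60,12),(t,251.3,181,0,0,67),(s,273.2,196,0,0,67)]
def W(q,x,y,z):
    c,n=np.cos(q[2]),np.sin(q[2]);return [q[0]+c*x-n*y,q[1]+n*x+c*y,z]
def f(q): return np.concatenate([(pj(c,W(q,x,y,z))[0]-[u,v]) for c,u,v,x,y,z in pts])
r=least_squares(f,[700,0,0.2]);q=r.x
print(q,np.degrees(q[2]),r.fun.reshape(-1,2).round(1))
print("pad raised",W(q,70-181,50,105),"catch",W(q,70-192,50,45))
for x in (-145,-125,-110,-105,-100):print(x,pj(t,W(q,x,50,105))[0],pj(s,W(q,x,50,105))[0])
# observed pad in top
print("pad obs",P(t,242,224,103),P(s,240,163,103))
```

```text
corners top [703.4 150.   12. ] [738.7  15.8  12. ] [544.7 -35.7  12. ]
corners scene z12 [736.2  19.7  12. ]  (-110,-60) [549.1 -34.6  12. ]  (90,85) [700.1 155.6  12. ]
flange [636.2  48.6  67. ] [636.   50.2  67. ]
necktop [637.8  48.8  92. ] [636.1  49.7  92. ]
cap crown [ 600.3 -355.8   31. ] [ 600.1 -355.    31. ]
[6.36376793e+02 5.00324978e+01 2.58815021e-01] 14.829008401423032 [[-1.9  0.6]
 [ 0.3 -0. ]
 [ 0.2 -0.2]
 [-1.5 -0.2]
 [ 0.4  0.3]
 [ 0.1  1.7]
 [-0.5 -0.1]
 [ 0.1  0.1]]
pad raised [np.float64(516.2770052734282), np.float64(69.95838507044598), 105] catch [np.float64(505.64337199367475), np.float64(67.14309764786915), 45]
-145 [244.95395822 238.49717354] [226.76945563 158.8955595 ]
-125 [243.12839804 230.78549043] [233.93224005 160.70949435]
-110 [241.7640717  225.01851262] [239.33690643 162.07797775]
-105 [241.31024888 223.09951696] [241.14473358 162.53568504]
-100 [240.85691161 221.18222743] [242.95571758 162.99417054]
pad obs [519.9  69.7 103. ] [519.4  70.1 103. ]
```

```bash
cat >> h.py <<'E'
Q=[636.3,49.7,np.radians(14.8)]
def W(x,y,z,q=Q):
    c,n=np.cos(q[2]),np.sin(q[2]);return np.array([q[0]+c*x-n*y,q[1]+n*x+c*y,z])
from scipy.spatial.transform import Rotation as Ro
def rel(cmdpos,cmdrpy,tgt,tgtrpy=None):
    R=Ro.from_euler('xyz',cmdrpy,degrees=True)
    sh=R.inv().apply(np.array(tgt)-np.array(cmdpos))/10
    rv=np.zeros(3) if tgtrpy is None else (R.inv()*Ro.from_euler('xyz',tgtrpy,degrees=True)).as_rotvec(degrees=True)
    return rv.round(2),sh.round(2)
E
python3 - <<'E'
from h import *
p0=[204.482,-564.047,222.623];o=[180,0,-70.072]
for z in (160,):
  print(W(-112,50,z),rel(p0,o,W(-112,50,z),[180,0,-75.2]))
o2=[180,0,-75.2]
for z,x in((115,-112),(105,-113),(75,-120),(50,-124),(38,-125)): print(z,x,rel(W(-112,50,160),o2,W(x,50,z)))
E
```

```text
[515.24349258  69.43124454 160.        ] (array([ 0.  , -0.  ,  5.13]), array([-48.96, -50.81,   6.26]))
115 -112 (array([0., 0., 0.]), array([ 0. , -0. ,  4.5]))
105 -113 (array([0., 0., 0.]), array([0. , 0.1, 5.5]))
75 -120 (array([0., 0., 0.]), array([-0. ,  0.8,  8.5]))
50 -124 (array([0., 0., 0.]), array([ 0. ,  1.2, 11. ]))
38 -125 (array([0., 0., 0.]), array([-0. ,  1.3, 12.2]))
```

```bash
python3 -m pendant '[[[0,0,0,-3,-3,0,0],[0,0,1,-6,-6.2,0,0],[0,0,2,-9.5,-9.8,0,0],[0,0,3,-13,-13.5,0,0],[0,0,4,-16.5,-17.1,0,0],[0,0,5.13,-20,-20.8,0,0],[0,0,5.13,-23.5,-24.4,0,0],[0,0,5.13,-27,-28,0,0],[0,0,5.13,-30.5,-31.6,0,0],[0,0,5.13,-34,-35.3,0,0],[0,0,5.13,-37.5,-38.9,0,0],[0,0,5.13,-41,-42.5,0,0],[0,0,5.13,-44.5,-46.2,0,0],[0,0,5.13,-47,-48.8,1,0],[0,0,5.13,-48.96,-50.81,3,0],[0,0,5.13,-48.96,-50.81,6,0],[0,0,5.13,-48.96,-50.81,6.26,0],[0,0,5.13,-48.96,-50.81,6.26,0],[0,0,5.13,-48.96,-50.81,6.26,0]]]'
python3 - <<'E'
from h import *
s=get_state();print(s)
c=cam("scene");crop(c,200,110,330,240,5,"pics/s3.png",pj(c,[s["eef_pos"],W(-112,50,105)]))
c=cam("wrist");crop(c,0,0,512,384,1,"pics/w3.png",pj(c,[W(-112,50,105),W(0,0,67)]))
E
```

```text
time: 2.25
eef_pos: [515.8, 68.8, 161.2]
orientation: [-179.9, -0.0, -75.3]
wrist_force: [0.4, -0.5, 0.1]
gripper_width: 0.3
{'time': 2.25, 'qpos': array([-5.01495685e-03,  1.78971848e+01,  1.00599184e+02, -1.01889529e-03,
        6.14276475e+01,  7.52458054e+01]), 'joint_velocities': array([-0.24426962, -0.62491418, -0.40084436, -0.03740644, -0.21706763,
        0.05022462]), 'joint_efforts': array([ 3.35019697e-01, -4.37335324e+01, -2.28102958e+01,  4.63108323e-02,
       -2.39667983e-02, -2.02305899e-03]), 'eef_pos': array([515.84606264,  68.84889396, 161.20634521]), 'orientation': array([-1.79926749e+02, -2.02170187e-02, -7.52503466e+01]), 'wrist_force': array([ 0.44745587, -0.52658315,  0.14669335]), 'wrist_torque': array([0.02673718, 0.0322855 , 0.0425569 ]), 'gripper_width': 0.3438076533372478}
```

View pics/s3.png

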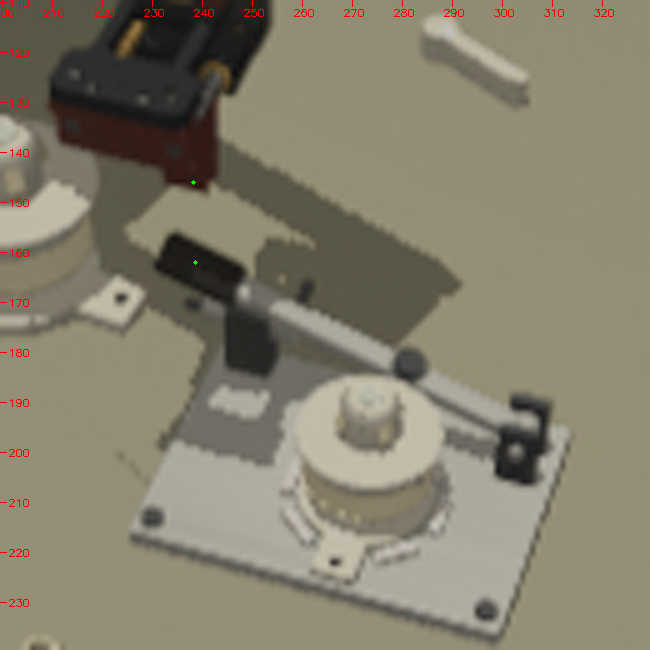

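View pics/w3.png

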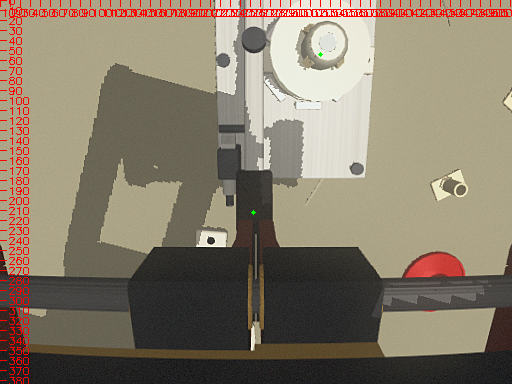

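The scene view shows the fingertips right above the pad, with the pad centre at (238,162) as predicted. The wrist view agrees at (253,212). I'll press along the arc.

```bash
python3 -m pendant '[[[0,0,0,0,0,2,0],[0,0,0,0,0,4,0],[0,0,0,0,0.1,5.5,0],[0,0,0,0,0.4,7,0],[0,0,0,0,0.8,8.5,0],[0,0,0,0,1,9.8,0],[0,0,0,0,1.2,11,0],[0,0,0,0,1.3,11.7,0],[0,0,0,0,1.3,12,0],[0,0,0,0,1.3,12.1,0],[0,0,0,0,1.3,12.1,0]]]'
```

```text
time: 3.45
eef_pos: [504.5, 65.7, 40.3]
orientation: [-179.8, -0.1, -75.2]
wrist_force: [0.3, -0.4, 7.1]
gripper_width: 0.6
```

```bash
python3 -m pendant '[[[0,0,0,0,0,0.1,0],[0,0,0,0,0,0.2,0],[0,0,0,0,0,0.3,0],[0,0,0,0,0,0.3,0]]]'
python3 - <<'E'
from h import *
s=get_state();print(s["eef_pos"],s["wrist_force"])
c=cam("scene");crop(c,200,110,330,240,5,"pics/s4.png",pj(c,[s["eef_pos"]]))
E
```

```text
time: 3.85
eef_pos: [504.5, 65.7, 38.2]
orientation: [-179.8, -0.1, -75.2]
wrist_force: [-2.3, -0.3, 16.9]
gripper_width: 0.5
[504.54531086  65.69170442  38.1805893 ] [-2.25574221 -0.33317244 16.91701554]
```

View pics/s4.png

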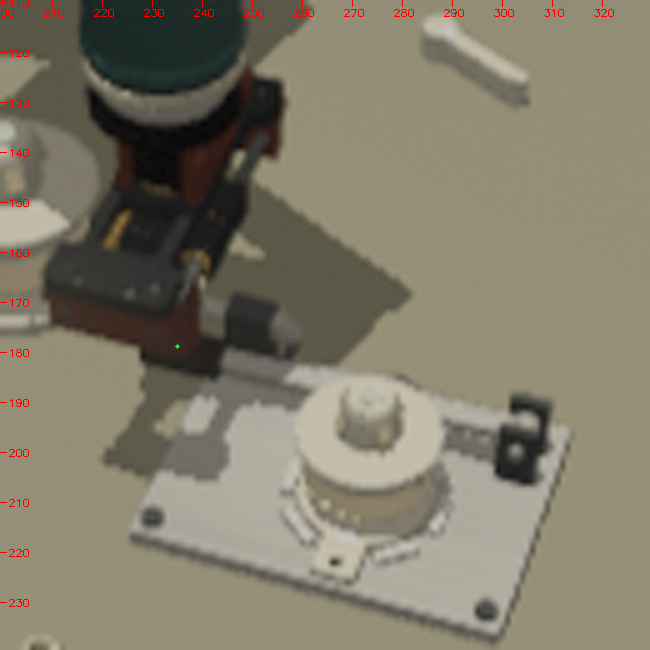

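The lever sits on its stop (z 38, 17 N). I'll lift off and look.

```bash
python3 -m pendant '[[[0,0,0,0,0,-0.4,0],[0,0,0,0,0,-1,0],[0,0,0,0,0,-3,0],[0,0,0,0,0,-7,0],[0,0,0,0,0,-12,0],[0,0,0,0,0,-17,0],[0,0,0,0,4,-18.4,0],[0,0,0,4,6,-18.4,4],[0,0,0,8,9,-18.4,8],[0,0,0,8,9,-18.4,8],[0,0,0,8,9,-18.4,8]]]'
python3 - <<'E'
from h import *
s=get_state();print(s["eef_pos"],s["orientation"],s["wrist_force"])
c=cam("scene");crop(c,200,110,330,240,5,"pics/s5.png",pj(c,[W(0,0,67),W(-122,50,45)]))
c=cam("top");crop(c,205,140,295,240,6,"pics/t5.png",pj(c,[W(0,0,67),W(0,0,92),W(-122,50,45)]))
E
```

```text
time: 5.0
eef_pos: [435.5, -35.0, 220.4]
orientation: [180.0, 0.0, -75.4]
wrist_force: [1.0, -0.4, 0.5]
gripper_width: 29.0
[435.45165948 -35.02580261 220.39947556] [ 1.79999721e+02  2.94453641e-02 -7.54035692e+01] [ 0.97764235 -0.4169457   0.4800005 ]
```

View pics/s5.png

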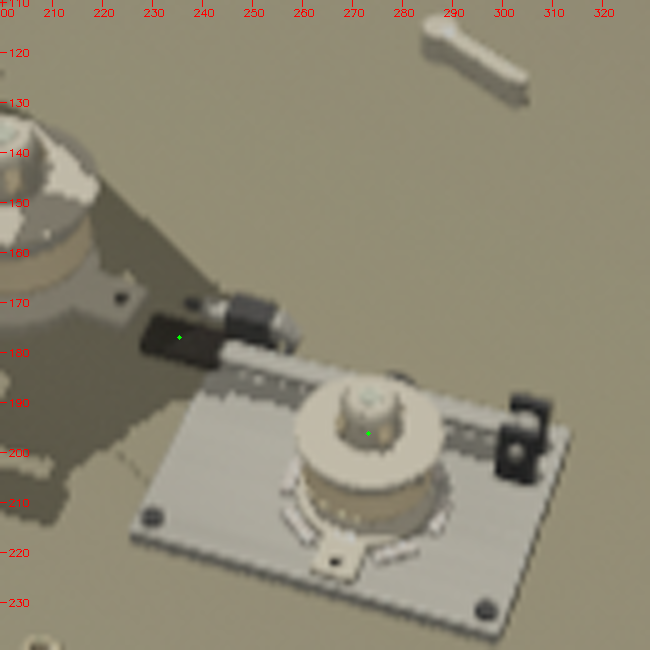

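View pics/t5.png

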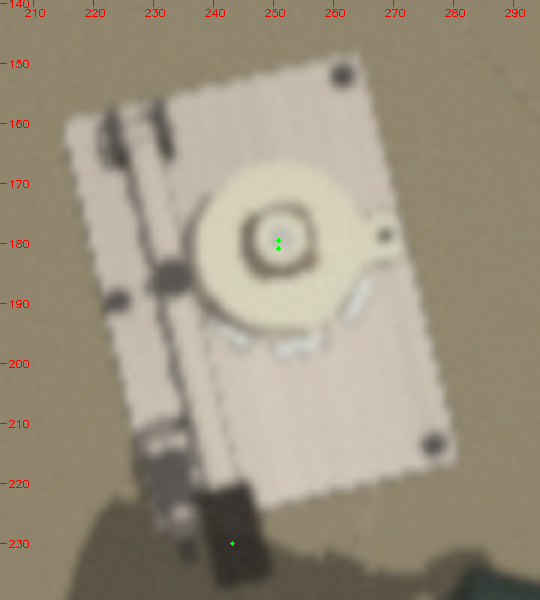

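The lever is level and caught: the scene view has the pad at (235,177) where predicted, and the body hasn't moved. Next, the cap.

Run:
```python
from h import *
o=[180,0,-75.2];R=Ro.from_euler('xyz',o,degrees=True)
c=W(-112,50,160)+R.apply([80,103,-60]);print("cmd",c)
print(rel(c,o,[600.2,-355.4,110]))
```

```text
cmd [436.09634419 -34.22553961 220.        ]
(array([0., 0., 0.]), array([35.24, -7.66, 11.  ]))
```

```bash
python3 -m pendant '[[[0,0,0,3,-0.7,0,8.7],[0,0,0,7,-1.5,1,8.7],[0,0,0,11,-2.4,2,8.7],[0,0,0,15,-3.3,3,8.7],[0,0,0,19,-4.2,4,8.7],[0,0,0,23,-5,5.5,8.7],[0,0,0,27,-5.9,7,8.7],[0,0,0,31,-6.8,8.5,8.7],[0,0,0,34,-7.4,10,8.7],[0,0,0,35.2,-7.7,11,8.7],[0,0,0,35.2,-7.7,11,8.7],[0,0,0,35.2,-7.7,11,8.7]]]'
python3 - <<'E'
from h import *
s=get_state();print(s["eef_pos"],s["orientation"],s["wrist_force"])
c=cam("wrist");crop(c,0,0,512,384,1,"pics/w6.png",pj(c,[[600.2,-355.4,31],s["eef_pos"]]));print(pj(c,[[600.2,-355.4,31]]))
c=cam("scene");crop(c,100,230,220,350,5,"pics/s6.png",pj(c,[[600.2,-355.4,31],s["eef_pos"]]))
E
```

```text
time: 6.3
eef_pos: [600.2, -352.6, 109.7]
orientation: [179.9, 0.1, -75.1]
wrist_force: [0.0, 0.7, 0.2]
gripper_width: 87.4
[ 600.22023075 -352.62721856  109.67178395] [ 1.79938481e+02  1.25911395e-01 -7.51288876e+01] [0.03018242 0.69252142 0.16289376]
[[258.35669097 202.98512394]]
```

View pics/w6.png

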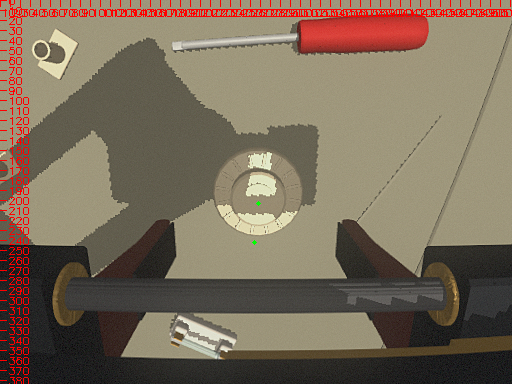

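View pics/s6.png

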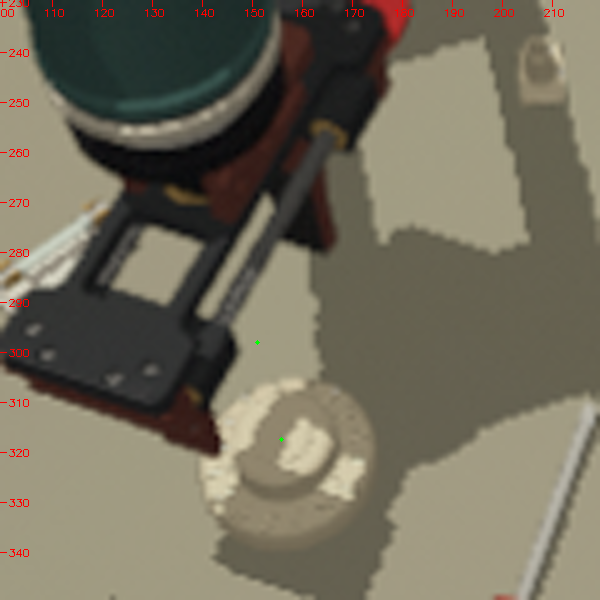

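Run:
```python
from h import *
c=cam("wrist")
a=np.linspace(0,2*np.pi,40)
P=[[600.2+22*np.cos(t),-355.4+22*np.sin(t),31] for t in a]+[[600.2+38*np.cos(t),-355.4+38*np.sin(t),13] for t in a]
crop(c,200,130,320,250,5,"pics/w7.png",pj(c,P))
```

```text
(no output)
```

View pics/w7.png

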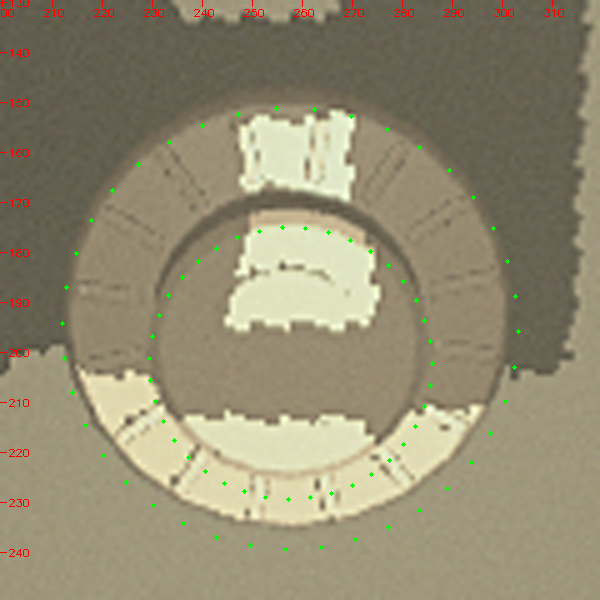

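Run:
```python
from h import *
s=get_state();print(s["time"],s["eef_pos"],s["orientation"])
c=cam("wrist");print(bp(c,258,193,13+0),bp(c,259,197.5,31), bp(c,257.5,191.5,15))
o=[180,0,-75.2];R=Ro.from_euler('xyz',o,degrees=True)
c0=np.array([436.09634419,-34.22553961,220])+R.apply([352,-77,110]);print("cmd",c0)
print(rel(c0,o,[601.3,-355.4,17]))
```

```text
6.45 [ 600.51242546 -353.27549688  111.10533721] [-1.79976267e+02 -1.16001917e-03 -7.51246652e+01]
[ 603.51108004 -355.28123578   13.        ] [ 604.63761869 -355.63949491   31.        ] [ 605.12595099 -354.40386291   15.        ]
cmd [ 600.45865191 -354.87804904  110.        ]
(array([0., 0., 0.]), array([ 0.07, -0.07,  9.3 ]))
```

```bash
python3 -m pendant '[[[0,0,0,0.1,-0.1,3,8.7],[0,0,0,0.1,-0.1,6,8.7],[0,0,0,0.1,-0.1,8,8.7],[0,0,0,0.1,-0.1,9.3,8.7],[0,0,0,0.1,-0.1,9.3,8.7],[0,0,0,0.1,-0.1,9.3,7],[0,0,0,0.1,-0.1,9.3,5],[0,0,0,0.1,-0.1,9.3,4],[0,0,0,0.1,-0.1,9.3,3.5],[0,0,0,0.1,-0.1,9.3,3.5],[0,0,0,0.1,-0.1,9.3,3.5],[0,0,0,0.1,-0.1,9.3,3.5]]]'
python3 - <<'E'
from h import *
s=get_state();print(s["eef_pos"],s["orientation"],s["wrist_force"],s["gripper_width"])
c=cam("wrist");crop(c,130,130,380,384,3,"pics/w8.png")
E
```

```text
time: 7.7
eef_pos: [601.8, -355.6, 17.3]
orientation: [-180.0, -0.0, -75.2]
wrist_force: [-0.1, 0.5, 3.1]
gripper_width: 43.6
[ 601.81186449 -355.6402654    17.33783191] [-1.79986939e+02 -3.01941362e-03 -7.52082311e+01] [-0.07115821  0.51613792  3.11841591] 43.588945842851274
```

View pics/w8.png

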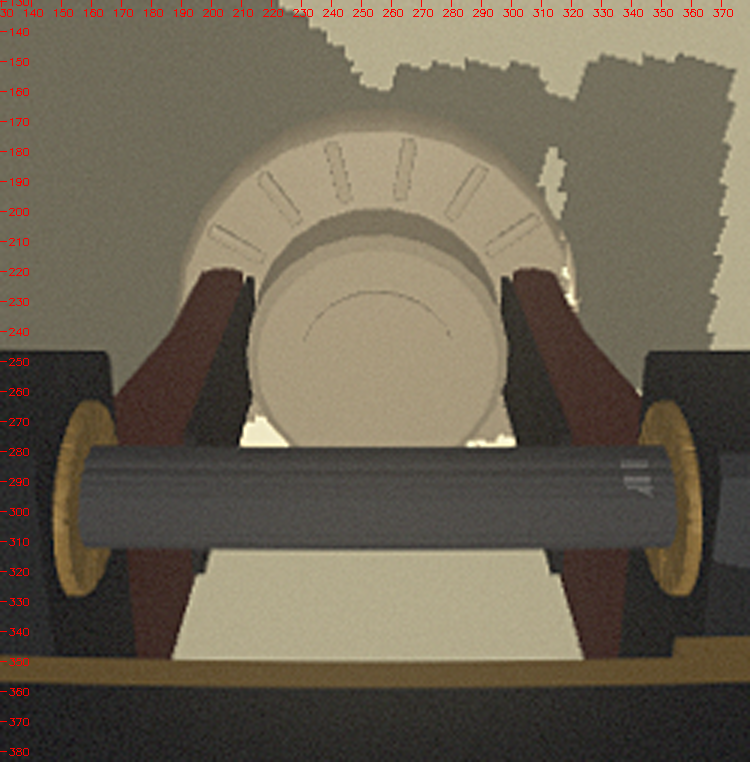

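The wrist view shows the crown (centre about (258,247)) held between both pads, with the tips on the brim; the opening is 43.6 mm. I'll lift and carry it.

Run:
```python
from h import *
o=[180,0,-75.2];R=Ro.from_euler('xyz',o,degrees=True)
c0=np.array([600.45865191,-354.87804904,110])+R.apply([1,-1,93]);print("cmd",c0)
print(rel(c0,o,W(0,0,170)))
```

```text
cmd [ 601.68092106 -355.58942667   17.        ]
(array([0., 0., 0.]), array([-38.3, -13.7, -15.3]))
```

```bash
python3 -m pendant '[[[0,0,0,0,0,-1,3.5],[0,0,0,0,0,-3,3.5],[0,0,0,0,0,-6,3.5],[0,0,0,0,0,-10,3.5],[0,0,0,0,0,-14,3.5],[0,0,0,-2,-0.3,-17,3.5]]]'
python3 - <<'E'
from h import *
s=get_state();print(s["eef_pos"],s["gripper_width"],s["wrist_force"])
E
```

```text
time: 8.35
eef_pos: [600.5, -338.1, 190.4]
orientation: [-179.9, -0.2, -75.3]
wrist_force: [0.8, 0.0, -0.5]
gripper_width: 43.5
[ 600.49832441 -338.06947463  190.43869287] 43.45762197237045 [ 0.83538268  0.03412087 -0.48453301]
```

```bash
python3 -m pendant '[[[0,0,0,-2,-0.7,0,3.5],[0,0,0,-5,-1.9,0,3.5],[0,0,0,-8.5,-3.1,0,3.5],[0,0,0,-12,-4.4,0,3.5],[0,0,0,-15.5,-5.7,0,3.5],[0,0,0,-19,-7,0,3.5],[0,0,0,-22.5,-8.3,0,3.5],[0,0,0,-26,-9.6,0,3.5],[0,0,0,-29.5,-10.9,0,3.5],[0,0,0,-32.5,-12,0,3.5],[0,0,0,-35,-12.9,0,3.5],[0,0,0,-36.3,-13.4,0,3.5],[0,0,0,-36.3,-13.4,1.7,3.5],[0,0,0,-36.3,-13.4,1.7,3.5],[0,0,0,-36.3,-13.4,1.7,3.5]]]'
python3 - <<'E'
from h import *
s=get_state();print(s["eef_pos"],s["gripper_width"])
a=np.linspace(0,2*np.pi,30)
c=cam("scene");z0=170-15.5
P=[W(38*np.cos(t),38*np.sin(t),z0) for t in a]+[W(22*np.cos(t),22*np.sin(t),z0+31) for t in a]+[W(38*np.cos(t),38*np.sin(t),67) for t in a]
crop(c,210,80,330,220,4,"pics/s9.png",pj(c,P));crop(c,210,80,330,220,5,"pics/s9b.png")
c=cam("top");crop(c,205,130,305,230,6,"pics/t9.png",pj(c,P))
E
```

```text
time: 9.85
eef_pos: [635.5, 49.3, 169.4]
orientation: [179.9, 0.0, -75.2]
wrist_force: [-0.3, 0.6, -0.7]
gripper_width: 43.9
[635.51758599  49.31795717 169.39871727] 43.85976354724957
```

View pics/s9.png

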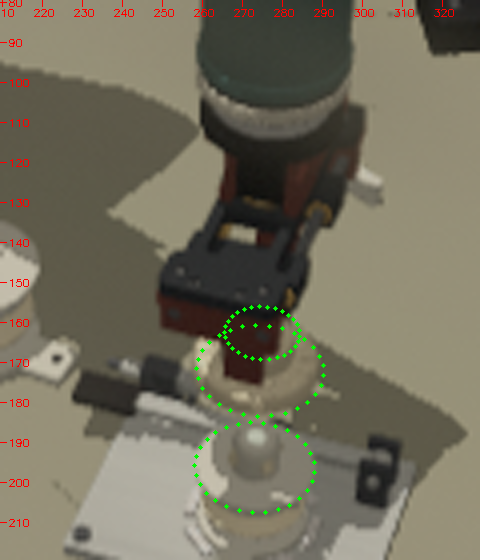

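View pics/s9b.png

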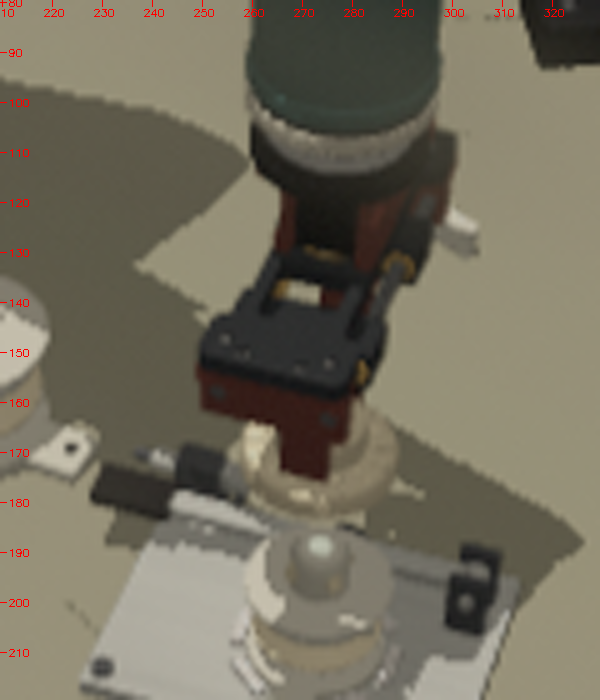

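View pics/t9.png

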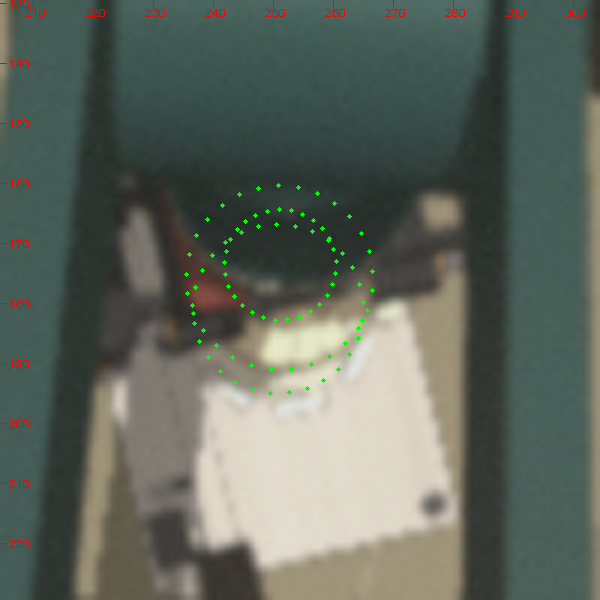

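Run:
```python
from h import *
a=np.linspace(0,2*np.pi,60)
c=cam("scene")
def P(dx,dy,z0=154):
    return [W(38*np.cos(t),38*np.sin(t),z0)+[dx,dy,0] for t in a]+[W(38*np.cos(t),38*np.sin(t),z0+13)+[dx,dy,0] for t in a]
crop(c,245,150,300,190,11,"pics/s10.png")
crop(c,245,150,300,190,11,"pics/s10b.png",pj(c,P(0,0)))
c=cam("wrist");crop(c,130,100,380,384,3,"pics/w10.png",pj(c,[W(0,0,92)]))
```

```text
(no output)
```

View pics/s10.png

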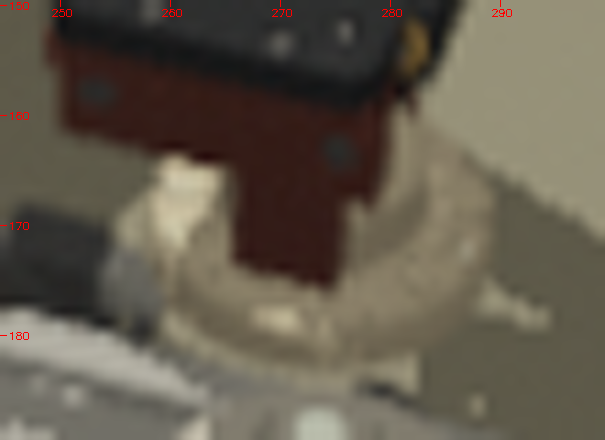

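View pics/s10b.png

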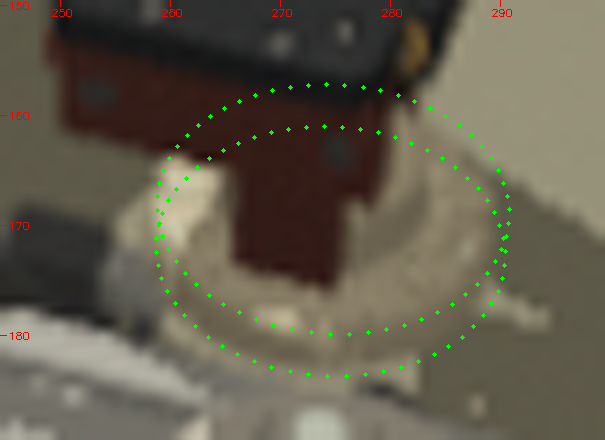

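View pics/w10.png

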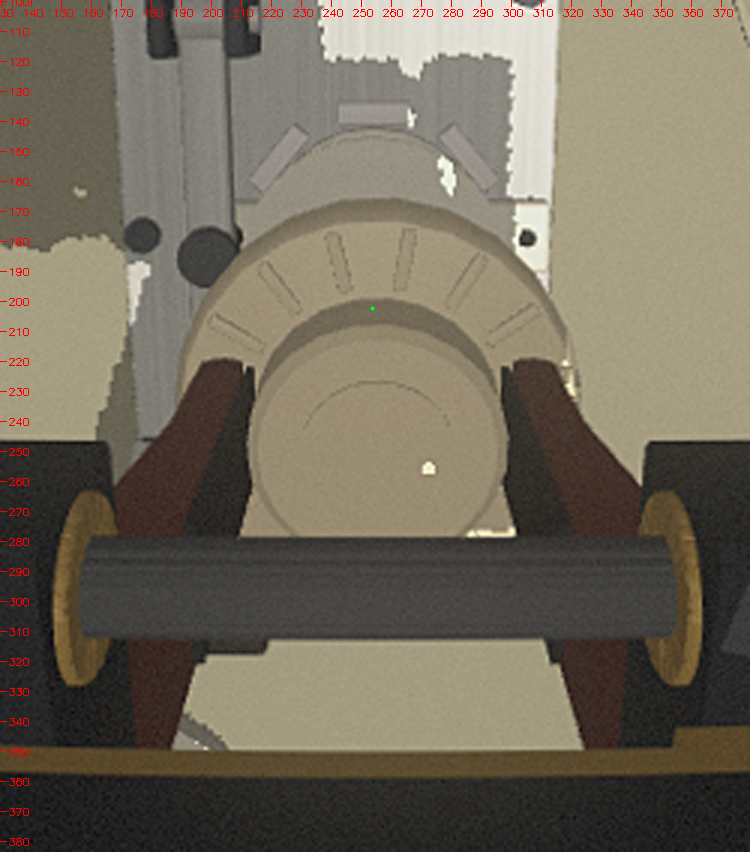

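The scene view puts the cap's rim about 1 px left of the prediction, so the cap sits about 1.5 mm towards the robot from the TCP. I'll compensate and lower it over the neck until just short of the barbs.

```bash
python3 -m pendant '[[[0,0,0,0,-0.15,2,3.5],[0,0,0,0,-0.15,4,3.5],[0,0,0,0,-0.15,5.2,3.5],[0,0,0,0,-0.15,5.8,3.5],[0,0,0,0,-0.15,6.2,3.5],[0,0,0,0,-0.15,6.6,3.5],[0,0,0,0,-0.15,7,3.5],[0,0,0,0,-0.15,7.2,3.5],[0,0,0,0,-0.15,7.2,3.5]]]'
python3 - <<'E'
from h import *
s=get_state();print(s["eef_pos"],s["wrist_force"],s["wrist_torque"],s["gripper_width"])
c=cam("scene");crop(c,240,150,305,225,9,"pics/s11.png")
E
```

```text
time: 10.95
eef_pos: [637.7, 50.1, 98.0]
orientation: [180.0, 0.0, -75.2]
wrist_force: [-0.0, 0.2, -0.9]
gripper_width: 43.7
[637.74235918  50.10003532  98.01098395] [-0.04649684  0.20941444 -0.90432914] [ 0.0313355  -0.02331677  0.02116727] 43.71201922884632
```

View pics/s11.png

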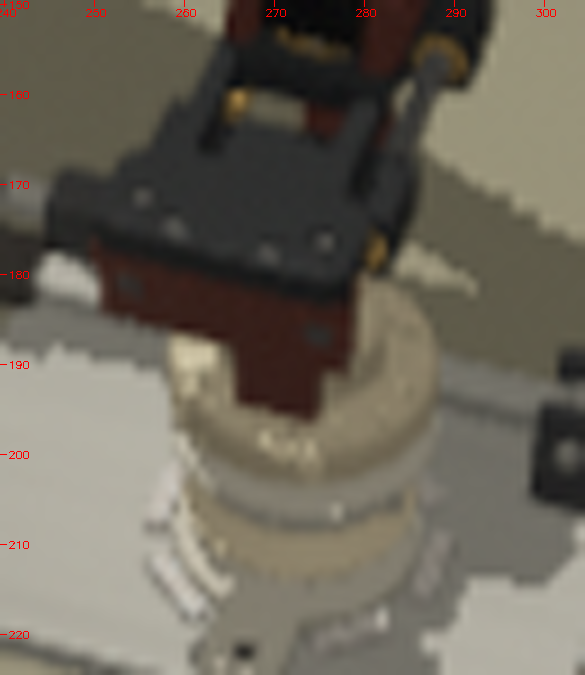

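The cap is over the neck without contact force; the cap edges (258–288) line up with the flange. I'll press slowly.

```bash
python3 -m pendant '[[[0,0,0,0,0,0.2,3.5],[0,0,0,0,0,0.4,3.5],[0,0,0,0,0,0.6,3.5],[0,0,0,0,0,0.8,3.5],[0,0,0,0,0,0.9,3.5],[0,0,0,0,0,0.9,3.5]]]';python3 -m pendant '[[[0,0,0,0,0,0.1,3.5],[0,0,0,0,0,0.2,3.5],[0,0,0,0,0,0.3,3.5],[0,0,0,0,0,0.3,3.5]]]'
```

```text
time: 11.6
eef_pos: [639.1, 50.4, 90.8]
orientation: [-179.8, -0.0, -75.2]
wrist_force: [-2.3, 1.0, 9.8]
gripper_width: 43.8
time: 12.0
eef_pos: [638.2, 50.3, 86.2]
orientation: [-179.9, 0.0, -75.2]
wrist_force: [1.3, 1.2, -0.9]
gripper_width: 44.0
```

```bash
python3 -m pendant '[[[0,0,0,0,0,0.15,3.5],[0,0,0,0,0,0.3,3.5],[0,0,0,0,0,0.4,3.5],[0,0,0,0,0,0.4,3.5]]]';python3 -m pendant '[[[0,0,0,0,0,0.1,3.5],[0,0,0,0,0,0.2,3.5],[0,0,0,0,0,0.2,3.5]]]'
```

```text
time: 12.4
eef_pos: [638.3, 50.1, 84.2]
orientation: [-179.9, -0.0, -75.2]
wrist_force: [-3.9, 1.0, 16.4]
gripper_width: 44.0
time: 12.7
eef_pos: [638.4, 50.2, 84.0]
orientation: [-179.9, -0.0, -75.2]
wrist_force: [-8.2, 1.5, 28.9]
gripper_width: 43.6
```

```bash
python3 -m pendant '[[[0,0,0,0,0.05,0,3.5],[0,0,0,0,0.1,0,3.5],[0,0,0,0,0.1,0,3.5],[0,0,0,0,0.1,0,3.5]]]'
python3 - <<'E'
from h import *
s=get_state();print(s["eef_pos"],s["wrist_force"],s["wrist_torque"],s["gripper_width"])
c=cam("scene");crop(c,225,150,305,225,9,"pics/s12.png")
c=cam("wrist");crop(c,130,100,380,384,3,"pics/w12.png")
c=cam("top");crop(c,205,140,295,240,6,"pics/t12.png")
E
```

```text
time: 13.1
eef_pos: [638.4, 50.2, 84.1]
orientation: [-179.8, -0.0, -75.2]
wrist_force: [-6.4, 2.0, 26.4]
gripper_width: 43.8
[638.40359153  50.17398223  84.05208094] [-6.36829935  1.959927   26.44967477] [ 0.32148944  1.07573413 -0.01817611] 43.81401782796517
```

View pics/s12.png

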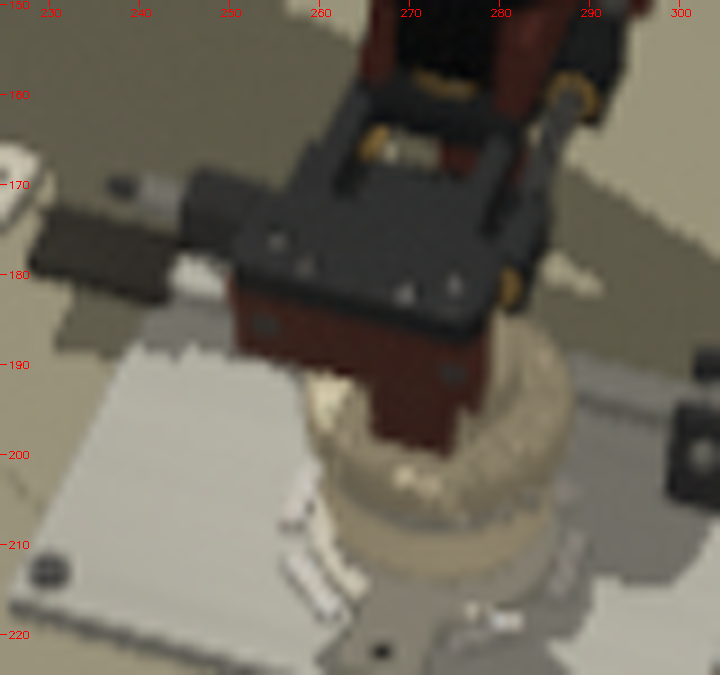

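View pics/w12.png

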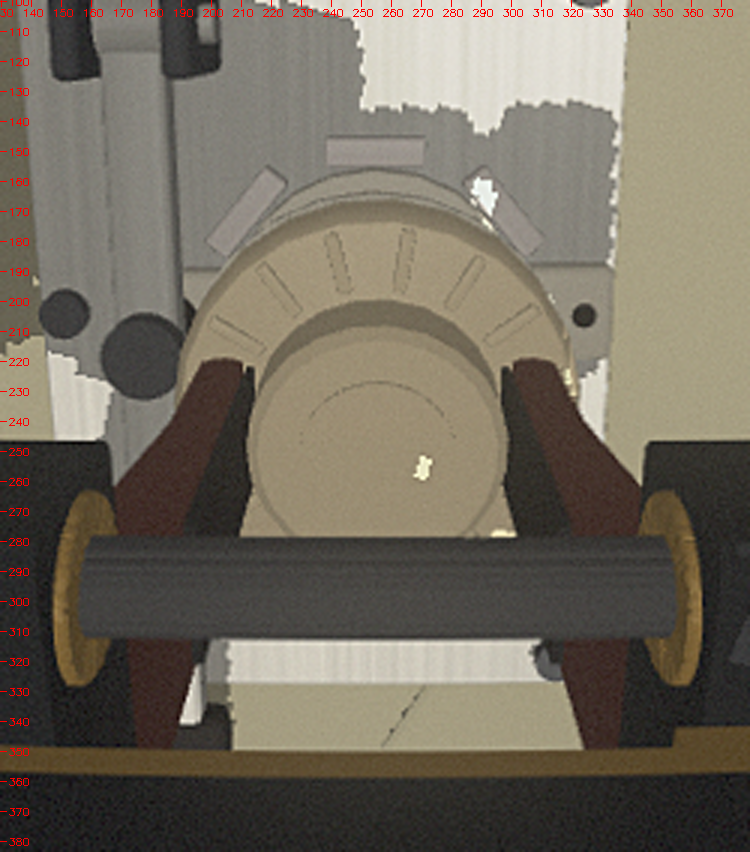

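View pics/t12.png

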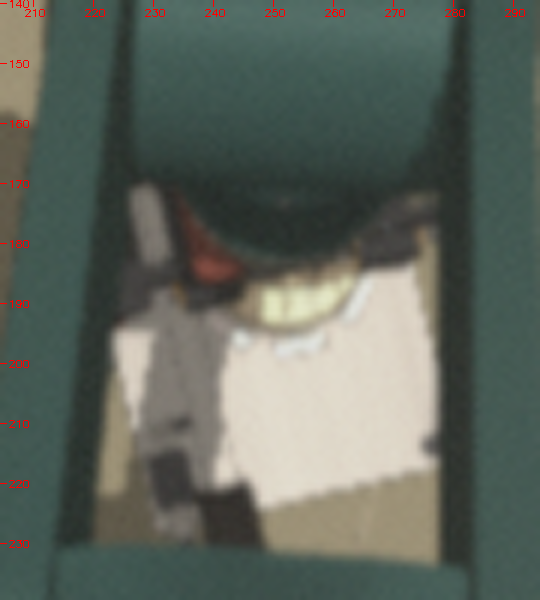

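Fully seated: the scene view shows the rim against the flange with no light gap (lower edge near rows 205–207), and the lever pad is still level at (238,178). I'll hold briefly to confirm it is steady, then hand in.

```bash
python3 -m pendant '[[[0,0,0,0,0.05,0,3.5],[0,0,0,0,0.1,0,3.5],[0,0,0,0,0.1,0,3.5],[0,0,0,0,0.1,0,3.5],[0,0,0,0,0.1,0,3.5],[0,0,0,0,0.1,0,3.5]]]'
```

```text
time: 13.85
eef_pos: [638.4, 50.1, 84.1]
orientation: [-179.7, -0.0, -75.2]
wrist_force: [-3.8, 2.5, 24.8]
gripper_width: 43.9
```

```bash
python3 -c "
from cell import *
s=get_state();print(s['eef_pos'],s['wrist_force']);print(job_done())"
```

```text
[638.35367957  50.13523697  84.07468077] [-3.80818434  2.5234528  24.75073973]
the job is handed in; nothing more can be done
None
```

The job is handed in, at about 14 s on the robot's clock. The clamp lever is caught, and the cap is clicked on and still held pressed down.

- **Lever:** I pressed it to its stop (TCP z 38 mm, 17 N). After I lifted off, the camera showed it level with the pad where a caught lever should be. It was still level in the last pictures, taken just before hand-in.
- **Cap:** I gripped it by the crown (opening 43.6 mm) and lowered it over the neck. The force rose to about 10 N, then fell away as it passed the barbs.
- **Seating:** The rim then landed on the flange. The TCP stopped at 84.1 mm, against the 84.3 mm expected from the grasp height on the counter plus the flange height.
- **At hand-in:** The cap is held with about 25 N downward, with the gripper within 0.3° of vertical. No gap shows at the seam in the scene picture, but the arm hid the far side.

Three checks disagreed or were imperfect:
- **Wrist camera:** It put the cap about 3–4 mm further out than the other two cameras. I went mostly with those two, and the cap went over the neck without contact force.
- **Sideways force:** About 4 N remained on the cap at the end, down from 8 N after I eased it.
- **Other parts:** I did not touch them, and did not compare their positions afterwards.

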